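# Hang the inspection mirror inside the bench cabinet

## Task

Take the inspection mirror out of its stand, reach down through the slot in the cabinet's roof without touching the cabinet's frame, and hang the mirror by its eye on the hook inside: feel gently for the hook's height, thread the eye over its nose and slide it past the sprung keeper until it is fully home, then let go. Never press on the hook with more than about 20 N, and leave the can, the screwdriver and the parts box alone.

Things in the scene. Friction and masses are not known exactly. Their poses are not given: they have to be found in the camera images.
- cabinet: Grey steel bench cabinet, 160 (x) x 200 (y) x 166 (z) mm, fixed; origin under its centre, z up; x runs from its closed back wall to its open front (turned away from the robot). Roof 3 mm thick, its top at z = 166 mm; the slot in it runs from x = -64 to +50 and y = -28 to +28 mm. Front posts at the sides, sill 34 mm high; floor 4 mm.
- hook_plate: Rail with the hook on the cabinet's back wall; origin and axes are the cabinet's. The hook: a level round steel bar, 8 mm thick, at y = 0, from the face of its black block at x = -45 to its blunt nose at x = +11 mm. It is clamped at a height that is not reported and differs each time: the bar's top is somewhere from z = 125 to 153 mm. It does not give when pushed.
- nose_mid (a point): On the hook plate at x = +11, y = 0, z = 139 mm: where the nose of the hook's bar ends; in height only the middle of the range in which the bar's top may lie (up to 14 mm higher or lower). Axes as the cabinet's. The bar's top is bare from the nose to 21 mm behind it.
- keeper_mid (a point): On the hook plate at x = -22, y = 0, z = 139 mm: under the crest of the keeper, a dark sprung ridge on the bar, ramped on both sides, from x = -34 to -10 mm, crest 4 mm above the bar's top; the height again is only mid-range. About 2 N pushes it down flush; sliding an eye across it takes a few newtons. An eye that is home hangs behind it, at the block, and the ridge springs up again.
- mirror_grip (a point): Centre of the inspection mirror's black handle, 16 x 16 mm, 60 mm tall. The mirror stands and hangs upright, 196 mm tall, 60 to 120 g; z up, x normal to its flat head. Below this point: neck 8 x 10 mm from 30 mm, eye plate from 61 to 88, shaft 6 mm thick to 132, then the rubber-rimmed mirror head, 36 (y) x 5 (x) mm, to its flat lower edge at 166 mm, which may touch things gently.
- mirror_eye (a point): Centre of the eye's hole, 72.5 mm below the handle's centre: a rectangular hole along the mirror's x, 18 (y) x 11 (z) mm, in a steel plate 6 mm thick (x), 30 mm wide. Its upper edge is 5.5 mm above this point, the flat foot of the mirror 93.5 mm below. Front and back are alike. Hung up, the hole's upper edge rests on the bar.
- mirror: The whole mirror; origin in the middle of the flat lower edge of its head, 166 mm below the centre of its handle, axes as there.
- stand: Grey plastic stand block, 70 (x) x 90 (y) x 35 mm, fixed; origin under its centre. The mirror's head stands in its slot (7 mm in x, 40 mm in y, 30 mm deep), loose, so that it may lean a little; mirror x is along stand x. Lift straight up.
- can: Bystander: plain aluminium can, 52 mm across, 130 mm tall; origin under its centre.
- screwdriver: Bystander: small screwdriver with a black handle lying on the bench, 150 mm long; origin under its middle.
- parts_box: Bystander: open cardboard box of screws, 100 x 75 x 45 mm; origin under its centre.
Mind the look-alikes: they are no part of the job. Of the things that look like the mirror, the smaller one is meant.

How it is judged (in metres and radians):
On the way, in this order (a step that is already met when the one before it is completed fails the run):
1. the mirror is lifted clear of its stand (z of mirror_eye in the frame of stand above 0.145 m), for 0.1 s.
2. the mirror is let down through the roof slot, its eye below the roof and in front of the hook's nose (z of mirror_eye in the frame of hook_plate between 0.1 and 0.158 m and x of mirror_eye in the frame of hook_plate between 0.008 and 0.045 m and y of mirror_eye in the frame of hook_plate between -0.02 and 0.02 m), for 0.1 s.
At the end, for the whole second after the job is handed in: The mirror hangs by its eye on the hook's bar, upright within 0.2 rad, behind the keeper: the eye's centre no more than 11 mm from the face of the hook's block and within 8 mm of the bar's middle sideways, at the hook's height, let go and at rest (x of mirror_eye in the frame of hook_plate between -0.05 and -0.034 m and y of mirror_eye in the frame of hook_plate between -0.008 and 0.008 m and z of mirror_eye in the frame of hook_plate between 0.112 and 0.155 m and contact force between mirror and hook_plate above 0.2 N and contact force between mirror and the fingers below 0.05 N and linear speed of mirror below 0.03 m/s and angle between mirror's own z axis and vertical below 0.2 rad); the robot touches nothing.
It fails at once if the cabinet's frame (its walls, roof or front posts) is touched by the mirror or the robot (contact force between anything else and cabinet above 0.5 N).
It fails at once if the mirror is pressed on the hook with more than 20 N (contact force between mirror and hook_plate above 20 N).
It fails at once if a bystander (can, screwdriver, parts box) is moved more than 30 mm (distance of any of can, screwdriver, parts_box from where it was at the start of the episode above 0.03 m).
It also fails if it takes over 54 s, if anything falls off the work surface, if the arm or the gripper's body presses on something with over 40 N, if the wrist force passes 120 N, or if a joint passes its speed limit or range.

## Robot

A 6-joint arm with a two-finger parallel gripper is mounted at the origin on the work surface. World frame = base frame: x ahead of the robot, y to its left, z up, the work surface at z = 0. Lengths are in m, angles in degrees, forces in N, time in s.
With the tool pointing down it reaches from about 0.3 to 1 m from the base axis. Payload 5.1 kg.
Tool frame: the origin (TCP) lies at the very end of the fingers, on their centre line; the grasp point (between the pads) lies 19 mm behind it (r.pinch_z is the z of the grasp point in the tool frame, in m); z points along the fingers, x is the direction in which the jaws open and shut, and the axes are right-handed (so a half turn about z gives the same grasp; the last joint's range is limited). The gripper opens to 95 mm and grips with 3 to 60 N. Pads are 20 mm wide; open, the fingers measure 119 mm over their backs; the gripper's body (75 mm by 180 mm) begins 59 mm behind the grasp point.
Start: joints at [-79.905, 7.093, 94.555, -0, 78.352, -4.733], TCP at [0.166, -0.628, 0.215] pointing down, gripper open.
Joint ranges: [-149.61, 149.61], [-58.7, 133.49], [1.44, 155.28], [-77.14, 257.14], [18.33, 153.61], [-166.67, 166.67]. Speed limits (degrees/s): [147.25, 147.25, 180, 180, 180, 180].

## Interface

Orientations are given as a 3x3 rotation matrix whose columns are the frame's x, y, z axes.
In Python, from cell import r gives the robot as it stands. The module is installed in compiled form; this text tells all that it offers.
- The arm moves only by the shell command python3 -m crank 'ROWS' [OPENING] [FORCE]. ROWS is JSON, a list of rows, each a list of 6 numbers: the shift along the tool's x, y, z in mm, then the turn, a rotation vector about the tool's x, y, z in degrees. A call has 1 to 8 rows; each row shifts and turns the commanded pose from where the row before left it, along the tool's axes as they then stand; what a row does not reach is not made up. A row lasts 1/12 s, in which the tool goes at most 41.7 mm and 7.16 degrees, less where a joint would pass 70% of its speed; a pose out of reach is approached as far as the arm can. A call is refused whole if a number of a shift passes 41.7 or a number of a turn 7.16, either way. A call with a gripper value outside its range is refused whole. OPENING is the opening, from -1 (shut) to 1 (fully open), set as the call begins (- or left out, the last holds). The fingers move at their own pace and stop on an object; FORCE is the grip in N (left out, the last holds). Time passes only in rows, so rows that do not move let the fingers close. It gives the time, the measured TCP pose, the force and the opening at its end, in the units of the state.
- r.observe(): the state, without advancing time (a new reading comes with each control period).
- r.capture(name): name is "scene" or "top" or "wrist"; returns a dict with "pixels" (384x512x3 uint8, blue, green, red), "depth" (384x512 float32, m along the optical axis (not along the pixel's ray), 0 where there is no reading), "mtx" (3x3 intrinsics, pixels), "R" (3x3) and "t" (3): a world point X has camera coordinates R X + t. Camera axes: x right, y down, z forward; pixel columns grow to the right and rows downward; lengths in m; the calibration is good to about 2 mm. A picture is of the moment at which its call begins.
- r.close_job(): hands the job in, once; it reports no verdict.
The state is a dict: "time_s": time; "joints": joint angles; "joint_velocities": joint speeds; "effort": joint torques, N m; "tcp_pos": TCP position; "ee_rot": TCP orientation; "ft_force": force on the tool from outside, world axes, zero at the start; "torque": the same for the moment, N m; "width": finger opening in m.
Only numpy, scipy, OpenCV 4.12 (cv2) and the standard library are available. Lean on these libraries where they do the work, as an engineer would, in place of code of your own. Each camera call takes 0.05 s, during which the arm holds its last target.

## Working session

There is one attempt and no reset: what is moved stays moved. The work goes in short steps, Python scripts to look and compute and a shell command to move; the robot and the scene stay as the last step left them, time stands still between calls to the robot, and variables do not carry over. Pictures are saved under pics/ and viewed, and the job is handed in when it is done.

```bash
mkdir -p pics; ls; cat > h.py <<'E'
import numpy as np,cv2
from cell import r
def cap(n,f):
    c=r.capture(n); cv2.imwrite('pics/'+f+'.png',c['pixels']); np.savez('pics/'+f+'.npz',**c); return c
def ld(f): return np.load('pics/'+f+'.npz')
def pt(c,u,v,d=None):
    if d is None: d=c['depth'][int(v),int(u)]
    K=c['mtx']; p=np.array([(u-K[0,2])/K[0,0]*d,(v-K[1,2])/K[1,1]*d,d]); return c['R'].T@(p-c['t'])
def proj(c,X):
    p=c['mtx']@(c['R']@np.array(X)+c['t']); return p[:2]/p[2]
def crop(f,u0,v0,u1,v1,s,o):
    im=cv2.imread('pics/'+f+'.png')[v0:v1,u0:u1]; cv2.imwrite('pics/'+o+'.png',cv2.resize(im,None,fx=s,fy=s,interpolation=cv2.INTER_CUBIC))
E
python3 - <<'E'
from h import *
np.set_printoptions(precision=4,suppress=True)
print(r.observe(),r.pinch_z)
for n in ["scene","top","wrist"]: cap(n,n+'0')
E
```

```text
pics
{'time_s': 0.0, 'joints': array([-79.9051,   7.1318,  94.6334,  -0.0021,  78.3506,  -4.7321]), 'joint_velocities': array([-0.029 ,  0.0481, -0.0393, -0.0347,  0.0015,  0.0178]), 'effort': array([  0.0007, -41.7604, -35.9929,   0.0774,   0.0493,  -0.0002]), 'tcp_pos': array([ 0.1662, -0.6277,  0.2134]), 'ee_rot': array([[ 0.2559, -0.9667, -0.0004],
       [-0.9667, -0.2559,  0.002 ],
       [-0.002 , -0.0001, -1.    ]]), 'ft_force': array([-0.2558, -0.0774,  1.3695]), 'torque': array([-0.0356,  0.022 , -0.0101]), 'width': 0.0951101989055752} -0.0188
```

View pics/scene0.png

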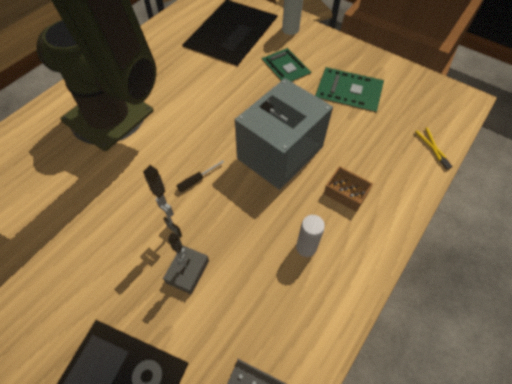

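View pics/top0.png

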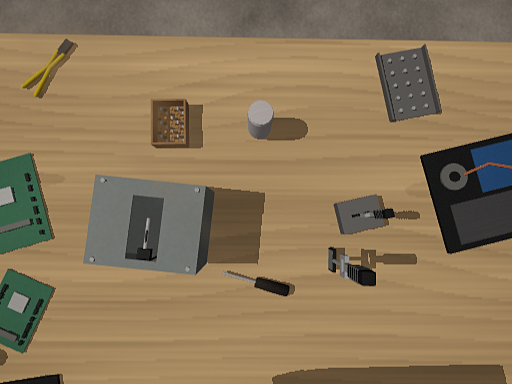

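View pics/wrist0.png

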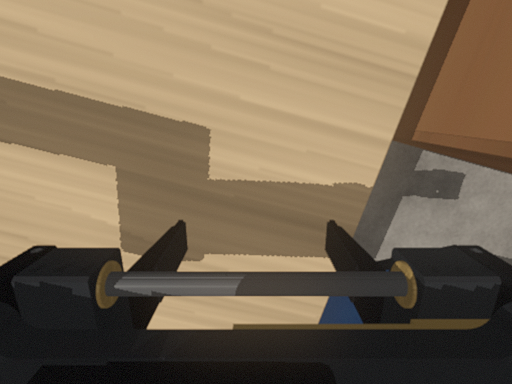

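```bash
python3 - <<'E'
from h import *
np.set_printoptions(precision=4,suppress=True)
crop('top0',320,180,430,300,6,'c1'); crop('top0',75,160,225,285,5,'c2'); crop('scene0',120,150,230,310,4,'c3')
c=ld('top0'); 
for n in ['top0','scene0']:
    d=ld(n); print(n,d['mtx'],-d['R'].T@d['t'],d['R'])
for u,v in [(380,213),(376,213),(366,278),(97,178),(213,187),(195,272),(85,262),(149,240),(260,105),(350,225),(331,260)]:
    print((u,v),pt(c,u,v))
E
```

```text
top0 [[364.2172   0.     256.5024]
 [  0.     364.2172 188.0468]
 [  0.       0.       1.    ]] [0.5278 0.0107 0.8248] [[ 0.0085 -0.9998  0.0167]
 [-0.9969 -0.0098 -0.0775]
 [ 0.0776 -0.016  -0.9969]]
scene0 [[375.0487   0.     250.6135]
 [  0.     375.0487 184.8545]
 [  0.       0.       1.    ]] [ 0.8429 -0.3832  0.87  ] [[ 0.8034  0.5954 -0.0024]
 [ 0.5014 -0.6786 -0.5367]
 [-0.3212  0.43   -0.8437]]
(380, 213) [ 0.5357 -0.2196  0.1796]
(376, 213) [ 0.5359 -0.2187  0.1614]
(366, 278) [ 0.4372 -0.1633  0.2732]
(97, 178) [0.5945 0.2883 0.1659]
(213, 187) [0.5933 0.096  0.002 ]
(195, 272) [0.4284 0.1082 0.1659]
(85, 262) [0.4447 0.3028 0.1666]
(149, 240) [0.4736 0.2353 0.0058]
(260, 105) [ 0.7448 -0.0059  0.1284]
(350, 225) [ 0.511  -0.2051  0.0359]
(331, 260) [ 0.4356 -0.1638  0.0333]
```

View pics/c1.png

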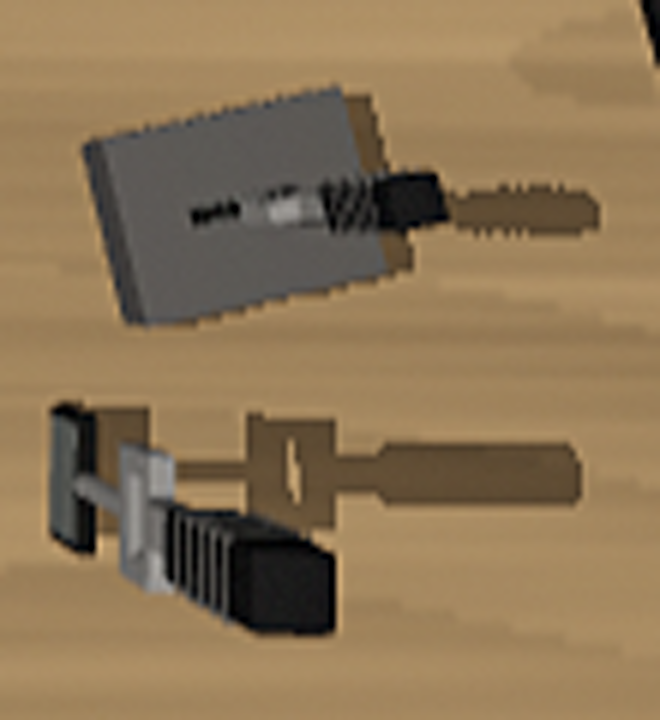

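View pics/c2.png

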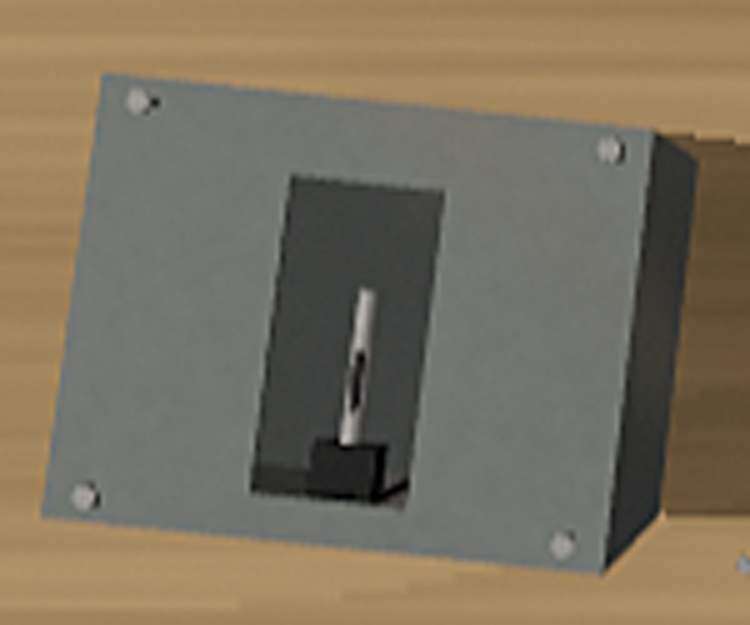

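View pics/c3.png

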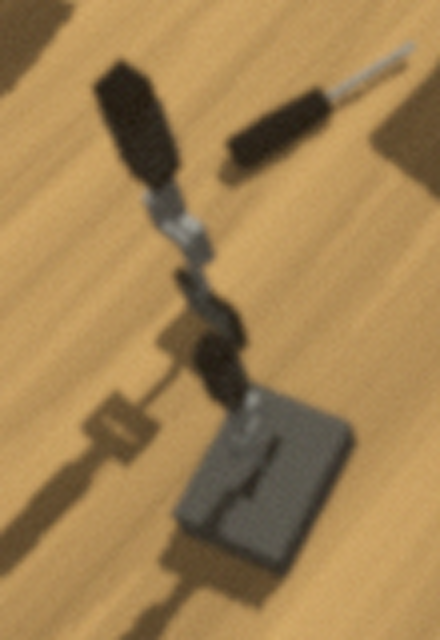

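```bash
cat > m.py <<'E'
from h import *
np.set_printoptions(precision=4,suppress=True)
def cloud(c):
    d=c['depth']; v,u=np.mgrid[0:384,0:512]; K=c['mtx']
    P=np.stack([(u-K[0,2])/K[0,0]*d,(v-K[1,2])/K[1,1]*d,d],-1)
    return (P-c['t'])@c['R']
E
python3 - <<'E'
from m import *
for n in ['top0','scene0']:
    c=ld(n); W=cloud(c); ok=c['depth']>0; z=W[...,2]
    def rect(m,nm):
        k,l,s,_=cv2.connectedComponentsWithStats(m.astype(np.uint8))
        if k<2: print(nm,'none');return
        i=1+np.argmax(s[1:,4]); q=W[l==i]; rr=cv2.minAreaRect((q[:,:2]*1000).astype(np.float32)); print(n,nm,s[i,4],q[:,2].mean(),rr); print(cv2.boxPoints(rr))
    near=lambda x,y,rad:(np.hypot(W[...,0]-x,W[...,1]-y)<rad)
    rect(ok&(abs(z-.166)<.006)&near(.51,.2,.2),'roof')
    rect(ok&(abs(z-.035)<.006)&near(.53,-.2,.07),'stand')
    m=ok&near(.535,-.21,.06)&(z>.06)
    for lo in np.arange(.06,.22,.01):
        q=W[m&(z>=lo)&(z<lo+.01)]
        if len(q): print(round(lo,3),len(q),q.min(0),q.max(0))
c=ld('wrist0'); cp=-c['R'].T@c['t']; o=r.observe(); print('cam in tool',o['ee_rot'].T@(cp-o['tcp_pos']))
E
```

```text
top0 roof 8114 0.16624816798326172 ((512.0065307617188, 200.17770385742188), (201.23780822753906, 160.08128356933594), 84.5589599609375)
[[422.7857 107.6017]
 [582.1457  92.4226]
 [601.2274 292.7537]
 [441.8674 307.9328]]
top0 stand 1134 0.03475328152253683 ((533.6514282226562, -225.6726837158203), (70.23262786865234, 86.89768981933594), 13.197832107543945)
[[ 489.5426 -191.389 ]
 [ 509.3826 -275.9915]
 [ 577.7603 -259.9564]
 [ 557.9203 -175.3539]]
0.06 2 [ 0.5368 -0.2261  0.0607] [ 0.5369 -0.226   0.0675]
0.07 1 [ 0.5368 -0.2268  0.0719] [ 0.5368 -0.2268  0.0719]
0.08 6 [ 0.5284 -0.2339  0.082 ] [ 0.5388 -0.2132  0.0897]
0.09 7 [ 0.5284 -0.2332  0.0903] [ 0.5387 -0.2133  0.0977]
0.1 15 [ 0.5284 -0.2231  0.1   ] [ 0.5364 -0.2133  0.1097]
0.11 16 [ 0.5285 -0.2272  0.11  ] [ 0.5383 -0.2144  0.1182]
0.12 7 [ 0.5305 -0.2243  0.1219] [ 0.5363 -0.2221  0.1294]
0.13 3 [ 0.5324 -0.2236  0.1306] [ 0.5362 -0.2226  0.1335]
0.14 10 [ 0.5267 -0.2219  0.1408] [ 0.5398 -0.2191  0.1496]
0.15 18 [ 0.5249 -0.231   0.1509] [ 0.5435 -0.2186  0.159 ]
0.16 25 [ 0.525  -0.2303  0.1602] [ 0.5433 -0.2185  0.
[... 932 characters left out ...]
0983]
0.1 22 [ 0.5317 -0.2433  0.1004] [ 0.5422 -0.2126  0.1098]
0.11 28 [ 0.5319 -0.2416  0.11  ] [ 0.5426 -0.214   0.1191]
0.12 13 [ 0.5342 -0.2332  0.1201] [ 0.5408 -0.2221  0.1298]
0.13 3 [ 0.5367 -0.2323  0.1304] [ 0.5414 -0.2269  0.134 ]
0.14 14 [ 0.5327 -0.2359  0.1433] [ 0.5453 -0.2196  0.1488]
0.15 21 [ 0.5323 -0.2368  0.1513] [ 0.5458 -0.2178  0.1597]
0.16 25 [ 0.5302 -0.237   0.1603] [ 0.5454 -0.2181  0.1694]
0.17 26 [ 0.5298 -0.2375  0.1707] [ 0.5454 -0.2176  0.1797]
0.18 26 [ 0.53   -0.2373  0.1808] [ 0.5454 -0.2181  0.19  ]
0.19 27 [ 0.5289 -0.2369  0.1906] [ 0.5462 -0.2192  0.1998]
0.2 57 [ 0.528  -0.2372  0.2   ] [ 0.5444 -0.2191  0.2039]
cam in tool [-0.0011 -0.0816 -0.1695]
```

The small mirror is the one in the stand, with its handle top at top-image (384,213) and z≈0.202, which matches 5+196 mm. The larger one stands free at (366,278), with its top at z≈0.273, so it is the look-alike. The crop confirms this. Next I go above the small one.

```bash
cat >> h.py <<'E'
def go(p,Rt=None):
    o=r.observe(); R=o['ee_rot']; d=R.T@(np.array(p)-o['tcp_pos'])*1000
    from scipy.spatial.transform import Rotation as S
    t=np.zeros(3) if Rt is None else np.degrees(S.from_matrix(R.T@Rt).as_rotvec())
    print('delta tool mm',d.round(1),'turn',t.round(2),'t',o['time_s'])
def Rx(ang): # tool x at world angle ang deg, z down
    a=np.radians(ang);x=np.array([np.cos(a),np.sin(a),0]);z=np.array([0,0,-1.]);return np.stack([x,np.cross(z,x),z],1)
def st():
    o=r.observe(); print(o['time_s'],o['tcp_pos'].round(4),o['ft_force'].round(2),o['torque'].round(3),round(o['width'],4),o['ee_rot'].round(4).tolist())
E
python3 -m crank '[[0,0,-30,0,0,0],[0,0,-30,0,0,0],[-10,-15,-30,0,0,1.6],[-18,-28,0,0,0,0],[-18,-28,0,0,0,0],[-18,-28,0,0,0,0],[-18,-28,0,0,0,0],[-18,-28,0,0,0,0]]' 1 40
python3 -m crank '[[-18,-28,0,0,0,0],[-18,-28,0,0,0,0],[-18,-28,0,0,0,0],[-18,-28,0,0,0,0],[-18,-28,0,0,0,0],[-18,-28,0,0,0,0],[-18,-28,0,0,0,0],[0,0,0,0,0,0]]'
python3 - <<'E'
from h import *
go([.536,-.228,.28],Rx(-76.8))
E
```

```text
time_s: 0.82
tcp_pos: [0.2947, -0.4938, 0.3043]
ee_rot: [[0.228, -0.974, -0.0], [-0.974, -0.228, 0.0], [-0.0, 0.0, -1.0]]
ft_force: [1.0, -0.4, 0.3]
width: 0.0949
time_s: 1.48
tcp_pos: [0.4587, -0.3238, 0.3043]
ee_rot: [[0.234, -0.972, 0.001], [-0.972, -0.234, 0.002], [-0.002, -0.002, -1.0]]
ft_force: [-1.3, -0.1, -0.0]
width: 0.0952
delta tool mm [-75.  -97.5  24.6] turn [-0.09  0.1   0.34] t 1.4833
```

```bash

python3 -m crank '[[-19,-25,0,0,0,0],[-19,-25,0,0,0,0],[-19,-25,0,0,0,0],[-18,-22,0,0,0,0.3],[0,0,10,0,0,0],[0,0,0,0,0,0],[0,0,0,0,0,0]]'
python3 - <<'E'
from m import *
go([.536,-.228,.161],Rx(-76.8))
c=cap('wrist','w1'); W=cloud(c)
from h import proj
print(proj(c,[.536,-.228,.202]))
m=(c['depth']>0)&(W[...,2]>.185)&(np.hypot(W[...,0]-.536,W[...,1]+.228)<.04)
q=W[m]; print(len(q),q.min(0),q.max(0),cv2.minAreaRect((q[:,:2]*1000).astype(np.float32)))
E
```

```text
time_s: 2.07
tcp_pos: [0.5323, -0.2328, 0.2933]
ee_rot: [[0.224, -0.975, -0.003], [-0.975, -0.224, 0.001], [-0.001, 0.002, -1.0]]
ft_force: [0.4, -0.6, 0.2]
width: 0.0951
delta tool mm [ -3.7  -5.  132.3] turn [ 0.13  0.07 -0.27] t 2.0667
[253.2695 191.4935]
21476 [ 0.5282 -0.2609  0.1851] [ 0.5685 -0.1896  0.42  ] ((545.7584838867188, -226.83981323242188), (34.49997329711914, 72.11779022216797), 13.058183670043945)
```

View pics/w1.png

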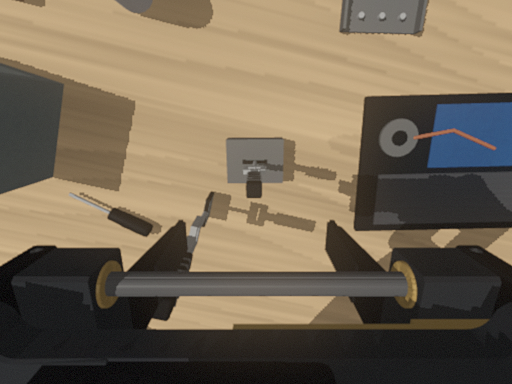

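```bash

python3 - <<'E'
from m import *
c=ld('w1'); W=cloud(c)
for lo,hi in [(.08,.12),(.195,.21)]:
  m=(c['depth']>0)&(W[...,2]>lo)&(W[...,2]<hi)&(np.hypot(W[...,0]-.536,W[...,1]+.228)<.04)
  q=W[m]; print(len(q),q.min(0),q.max(0),cv2.minAreaRect((q[:,:2]*1000).astype(np.float32)))
crop('w1',200,110,320,220,6,'w1c')
E
python3 -m crank '[[-2,-4,20,0,0,-0.2],[-2,-1,25,0,0,0],[0,0,25,0,0,0],[0,0,20,0,0,0],[0,0,0,0,0,0],[0,0,0,0,0,0]]'
python3 - <<'E'
from m import *
go([.536,-.228,.161],Rx(-76.8))
cap('wrist','w2')
E
```

```text
152 [ 0.5309 -0.2426  0.0817] [ 0.5429 -0.2124  0.1158] ((537.3828125, -227.35025024414062), (7.035428047180176, 29.67571258544922), 12.925625801086426)
237 [ 0.5282 -0.236   0.1955] [ 0.5457 -0.219   0.2021] ((536.974365234375, -227.4300994873047), (15.457303047180176, 14.17342758178711), 13.332547187805176)
time_s: 2.62
tcp_pos: [0.536, -0.2282, 0.2039]
ee_rot: [[0.225, -0.974, -0.002], [-0.974, -0.225, 0.001], [-0.001, 0.002, -1.0]]
ft_force: [1.5, 0.0, 1.1]
width: 0.0952
delta tool mm [-0.2 -0.1 42.9] turn [ 0.11  0.08 -0.17] t 2.6167
```

View pics/w1c.png

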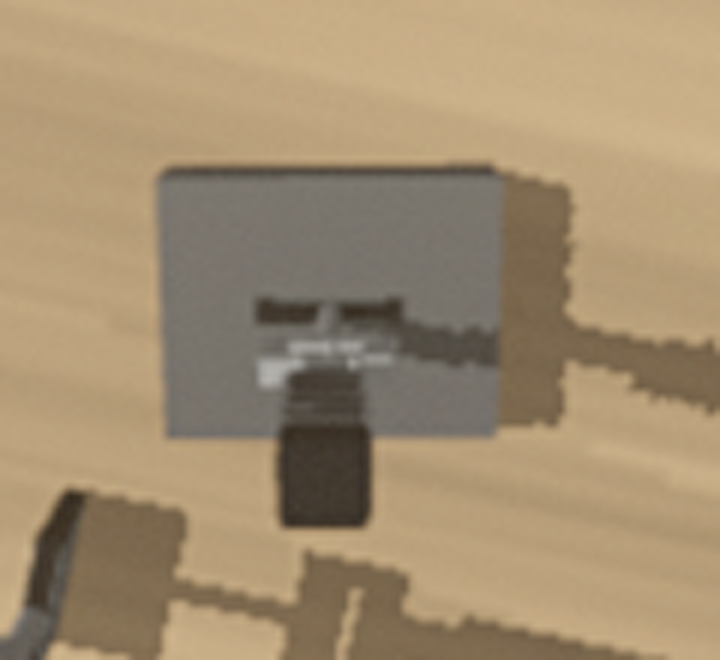

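View pics/w2.png

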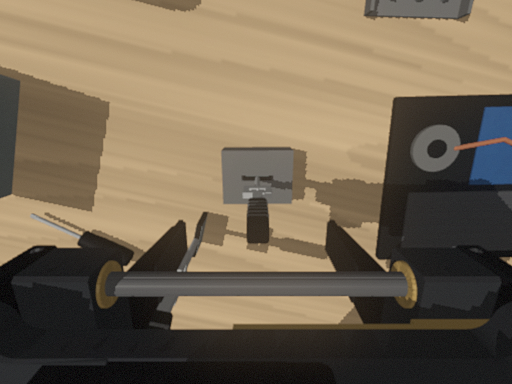

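```bash

python3 -m crank '[[-0.5,-1,15,0,0,0],[0,0,14,0,0,0],[0,0,14,0,0,0],[0,0,0,0,0,0],[0,0,0,0,0,0]]'
python3 -m crank '[[0,0,0,0,0,0],[0,0,0,0,0,0],[0,0,0,0,0,0],[0,0,0,0,0,0],[0,0,0,0,0,0],[0,0,0,0,0,0],[0,0,0,0,0,0],[0,0,0,0,0,0]]' -1 20
python3 -c "
from h import *
st();go([.537,-.2274,.161],Rx(-76.8));cap('wrist','w3')"
```

```text
time_s: 3.08
tcp_pos: [0.5373, -0.2265, 0.1606]
ee_rot: [[0.227, -0.974, -0.002], [-0.974, -0.227, 0.001], [-0.001, 0.002, -1.0]]
ft_force: [-0.2, -0.2, 0.0]
width: 0.0947
time_s: 3.75
tcp_pos: [0.538, -0.2267, 0.1617]
ee_rot: [[0.227, -0.974, 0.0], [-0.974, -0.227, 0.0], [0.0, -0.0, -1.0]]
ft_force: [-0.4, -0.3, -0.1]
width: 0.047
3.75 [ 0.538  -0.2267  0.1617] [-0.42 -0.3  -0.11] [-0.061 -0.002  0.055] 0.047 [[0.2271, -0.9739, 0.0], [-0.9739, -0.2271, 0.0], [0.0, -0.0, -1.0]]
delta tool mm [0.4 1.1 0.7] turn [-0.   -0.   -0.07] t 3.75
```

View pics/w3.png

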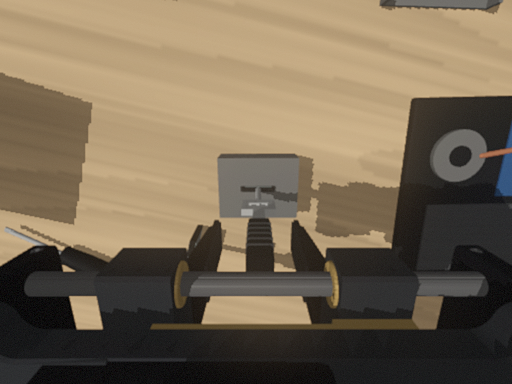

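```bash

python3 -m crank '[[0,0.5,0,0,0,0],[0,0,0,0,0,0],[0,0,0,0,0,0],[0,0,0,0,0,0],[0,0,0,0,0,0],[0,0,0,0,0,0],[0,0,0,0,0,0],[0,0,0,0,0,0]]' -1 20
python3 -m crank '[[0,0,0,0,0,0],[0,0,0,0,0,0],[0,0,0,0,0,0],[0,0,0,0,0,0]]' -1 45
python3 -c "
from h import *
st();cap('wrist','w4')"
```

```text
time_s: 4.47
tcp_pos: [0.5374, -0.2269, 0.1615]
ee_rot: [[0.227, -0.974, -0.0], [-0.974, -0.227, 0.0], [-0.0, 0.0, -1.0]]
ft_force: [-0.2, -0.1, -0.3]
width: 0.0162
time_s: 4.8
tcp_pos: [0.5375, -0.2269, 0.1616]
ee_rot: [[0.227, -0.974, -0.0], [-0.974, -0.227, -0.0], [-0.0, 0.0, -1.0]]
ft_force: [-0.3, -0.9, -0.9]
width: 0.0153
4.8 [ 0.5375 -0.2269  0.1616] [-0.33 -0.87 -0.92] [-0.096 -0.068 -0.06 ] 0.0153 [[0.2272, -0.9739, -0.0001], [-0.9739, -0.2272, -0.0], [-0.0, 0.0001, -1.0]]
```

View pics/w4.png

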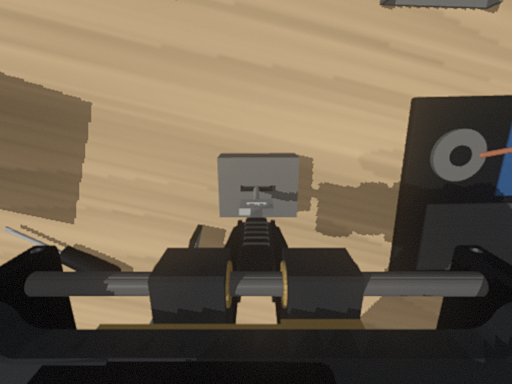

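```bash

python3 -m crank '[[0,0,-5,0,0,0],[0,0,-10,0,0,0],[0,0,-25,0,0,0],[0,0,-35,0,0,0],[0,0,-35,0,0,0],[0,0,-35,0,0,0],[0,0,-35,0,0,0],[0,0,-25,0,0,0]]'
python3 -m crank '[[0,0,0,0,0,0],[0,0,0,0,0,0]]'
python3 -c "
from h import *
st();cap('top','t5');cap('scene','s5')
crop('t5',300,100,512,300,3,'t5c');crop('s5',100,0,350,250,3,'s5c')"
```

```text
time_s: 5.52
tcp_pos: [0.5378, -0.2267, 0.3722]
ee_rot: [[0.227, -0.974, 0.005], [-0.974, -0.227, -0.002], [0.003, -0.004, -1.0]]
ft_force: [0.8, -0.3, -0.2]
width: 0.0159
time_s: 5.68
tcp_pos: [0.5381, -0.227, 0.37]
ee_rot: [[0.227, -0.974, 0.005], [-0.974, -0.227, -0.002], [0.003, -0.004, -1.0]]
ft_force: [-0.1, -0.4, -1.7]
width: 0.0159
5.6833 [ 0.5381 -0.227   0.37  ] [-0.07 -0.36 -1.67] [ 0.006 -0.02  -0.067] 0.0159 [[0.2272, -0.9738, 0.0046], [-0.9738, -0.2272, -0.002], [0.003, -0.0041, -1.0]]
```

View pics/s5.png

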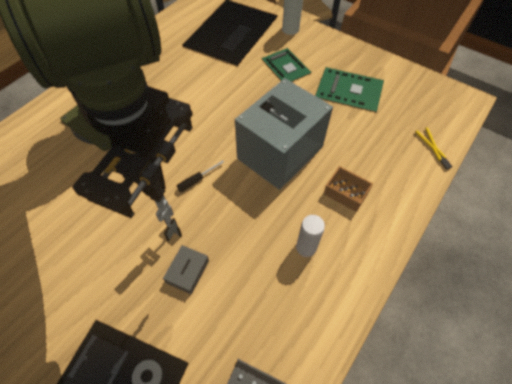

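View pics/t5.png

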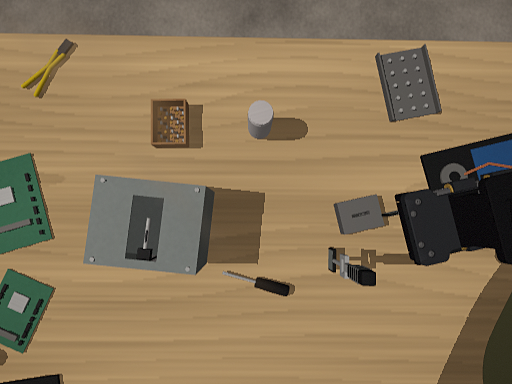

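```bash

python3 - <<'E'
from m import *
c=ld('t5'); W=cloud(c); d=c['depth']
m=(d>0)&(W[...,2]>.1)&(W[...,2]<.158)&(abs(W[...,0]-.5)<.08)&(abs(W[...,1]-.2)<.035)
for v in range(205,262):
    us=np.where(m[v])[0]; us=us[(us>120)&(us<165)]
    if len(us): print(v,us.min(),us.max(),W[v,us].mean(0),W[v,us,2].max())
# slot edges: pixels of roof
roof=(d>0)&(abs(W[...,2]-.166)<.005)&(abs(W[...,0]-.51)<.1)&(abs(W[...,1]-.2)<.12)
h=(~roof).astype(np.uint8); k,l,s,ce=cv2.connectedComponentsWithStats(h)
i=l[230,145]; ys,xs=np.where(l==i); 
P=np.array([pt(c,u,v,1.0) for u,v in zip(xs,ys)]); C=-c['R'].T@c['t']
Q=C+(P-C)*((.166-C[2])/(P[:,2:]-C[2])); rr=cv2.minAreaRect((Q[:,:2]*1000).astype(np.float32)); print(rr,cv2.boxPoints(rr))
E
```

```text
218 147 148 [0.5232 0.2009 0.1457] 0.14970815805889914
219 147 150 [0.5214 0.1982 0.1487] 0.14973071205092325
220 147 150 [0.5195 0.198  0.1491] 0.15125984060822512
221 146 150 [0.5177 0.1991 0.1486] 0.15008146543336034
222 146 150 [0.5159 0.1987 0.1497] 0.15140423781614576
223 146 150 [0.514  0.1989 0.1486] 0.15177624426919625
224 146 150 [0.5122 0.1991 0.1479] 0.15016626109392453
225 146 149 [0.5104 0.1995 0.1493] 0.1520254254621402
226 146 149 [0.5086 0.1994 0.1496] 0.15063752426918575
227 146 149 [0.5067 0.1996 0.1488] 0.1502855503053769
228 146 149 [0.5049 0.1995 0.1487] 0.15018766845983939
229 145 149 [0.503  0.2007 0.1477] 0.15045579382615448
230 145 149 [0.5012 0.2003 0.1488] 0.15081294817302338
231 145 149 [0.4994 0.2003 0.1484] 0.15075265178168534
232 145 149 [0.4975 0.2004 0.1481] 0.14996489660569123
233 145 148 [0.4958 0.2007 0.15  ] 0.15107923410401475
234 145 148 [0.494  0.2006 0.1503] 0.15311822997906022
235 145 148 [0.4922 0.2006 0.1499] 0.15363861431334577
236 145 148 [0.4904 0.2005 0.1501] 0.15494646391727124
237 144 148 [0.4885 0.2016 0.1491] 0.15387301221331023
23
[... 795 characters left out ...]
7] 0.15359963332493873
253 137 151 [0.4597 0.2035 0.152 ] 0.15451484041734986
254 137 151 [0.4579 0.2035 0.1517] 0.15404017945047863
255 137 151 [0.4561 0.2034 0.1518] 0.15463780035595331
256 137 151 [0.4543 0.2034 0.1516] 0.1543675918194711
257 137 151 [0.4525 0.2033 0.1518] 0.1547328939474231
258 136 150 [0.4508 0.205  0.1522] 0.1551847016414154
259 136 150 [0.4489 0.205  0.1519] 0.15466824432034393
260 140 151 [0.4467 0.2014 0.1481] 0.15408848867099273
261 150 155 [0.4412 0.1969 0.1168] 0.1459374116302167
((505.7984619140625, 200.2424774169922), (54.983482360839844, 114.61088562011719), 84.51089477539062) [[446.126  178.3584]
 [560.2114 167.3952]
 [565.4709 222.1265]
 [451.3856 233.0898]]
```

```bash

python3 -m crank '[[0,0,0,0,0,6],[0,0,0,0,0,6],[0,0,0,0,0,6.6],[-25,2,0,0,0,0],[-35,3,0,0,0,0],[-35,3,0,0,0,0],[-35,3,0,0,0,0],[-35,3,0,0,0,0]]'
python3 -m crank '[[-35,3,0,0,0,0],[-35,3,0,0,0,0],[-35,3,0,0,0,0],[-35,3,0,0,0,0],[-35,3,0,0,0,0],[-25,3,0,0,0,0],[0,0,0,0,0,0],[0,0,0,0,0,0]]'
python3 - <<'E'
from h import *
go([.5405,.1966,.37],Rx(-95.4)); st();cap('wrist','w6');cap('scene','s6');cap('top','t6')
E
```

```text
time_s: 6.45
tcp_pos: [0.5382, -0.0596, 0.3637]
ee_rot: [[-0.096, -0.995, -0.005], [-0.995, 0.096, 0.001], [-0.001, 0.005, -1.0]]
ft_force: [1.4, 0.5, -0.7]
width: 0.0157
time_s: 7.12
tcp_pos: [0.5395, 0.1405, 0.364]
ee_rot: [[-0.093, -0.996, -0.004], [-0.996, 0.093, -0.001], [0.001, 0.004, -1.0]]
ft_force: [0.4, -0.2, -1.2]
width: 0.0157
delta tool mm [-55.9   4.2  -6. ] turn [ 0.25 -0.08  0.08] t 7.1167
7.1167 [0.5395 0.1405 0.364 ] [ 0.43 -0.16 -1.22] [ 0.051  0.001 -0.054] 0.0157 [[-0.0928, -0.9957, -0.0045], [-0.9957, 0.0928, -0.001], [0.0014, 0.0044, -1.0]]
```

```bash

python3 -m crank '[[-20,2,-3,0.2,0,0],[-20,2,-3,0,0,0],[-15,0,0,0,0,0],[0,0,0,0,0,0],[0,0,0,0,0,0],[0,0,0,0,0,0]]'
python3 - <<'E'
from h import *
go([.5405,.1966,.37],Rx(-95.4)); st();cap('wrist','w6');cap('scene','s6');cap('top','t6')
crop('s6',200,0,360,200,4,'s6c')
E
```

```text
time_s: 7.77
tcp_pos: [0.5418, 0.1938, 0.3722]
ee_rot: [[-0.096, -0.995, 0.003], [-0.995, 0.096, -0.001], [0.001, -0.003, -1.0]]
ft_force: [0.1, -0.7, -0.4]
width: 0.0158
delta tool mm [-2.7  1.6  2.2] turn [-0.17 -0.05 -0.12] t 7.7667
7.7667 [0.5418 0.1938 0.3722] [ 0.12 -0.71 -0.4 ] [ 0.05  -0.011  0.061] 0.0158 [[-0.0961, -0.9954, 0.0028], [-0.9954, 0.0961, -0.0011], [0.0008, -0.0029, -1.0]]
```

View pics/s6c.png

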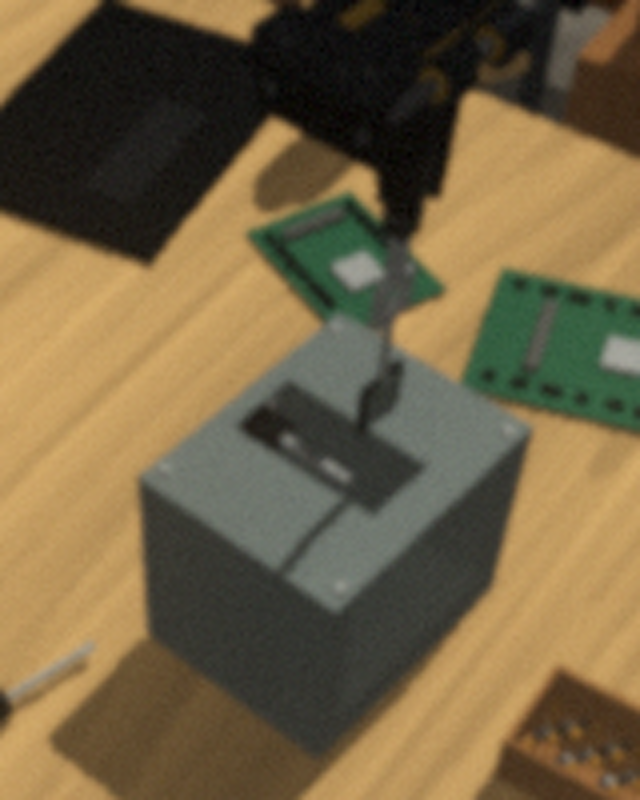

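View pics/w6.png

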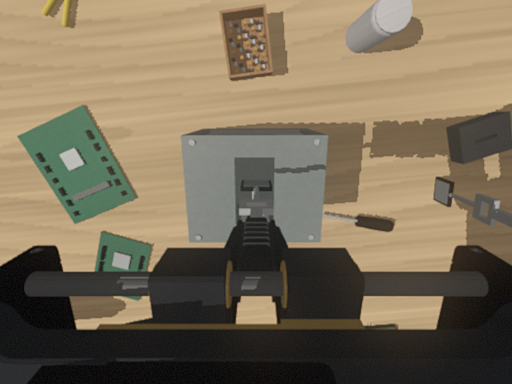

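View pics/t6.png

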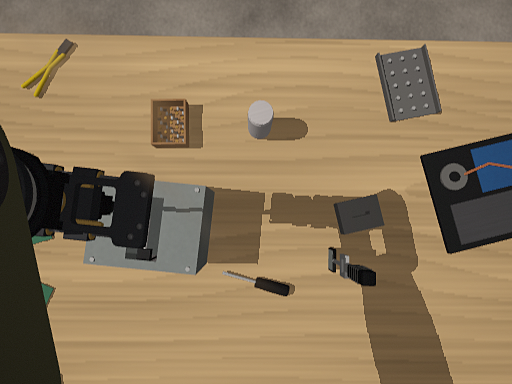

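```bash

cat > mm.py <<'E'
from m import *
def held(n,C=(.5126,.1995),yaw=-5.4):
    c=ld(n); W=cloud(c); d=c['depth']; o=r.observe(); t=o['tcp_pos']
    a=np.radians(yaw); X=np.array([np.cos(a),np.sin(a)]);Y=np.array([-X[1],X[0]])
    B=W[...,:2]-np.array(C); bx=B@X; by=B@Y
    tx,ty=(t[:2]-C)@X,(t[:2]-C)@Y
    print(n,'tcp in cab',(tx*1000).round(1),(ty*1000).round(1),t[2].round(4))
    m=(d>0)&(abs(bx-tx)<.016)&(abs(by-ty)<.03)&(W[...,2]>.17)
    for lo in np.arange(t[2]-.166,t[2]-.01,.008):
        s=m&(W[...,2]>=lo)&(W[...,2]<lo+.008)
        if s.sum()>2: print('dz',round((lo+.004-t[2])*1000),s.sum(),'x',(np.percentile(bx[s],[3,50,97])*1000).round(1),'y',(np.percentile(by[s],[3,50,97])*1000).round(1))
E
python3 -c "
from mm import *
held('s6');held('w6')"
```

```text
s6 tcp in cab 29.6 -2.9 0.3725
dz -154 11 x [28.6 30.4 31. ] y [-19.7  -3.8  14.1]
dz -146 22 x [26.3 30.7 31.8] y [-19.1  -7.8  14. ]
dz -138 25 x [27.  30.7 31.6] y [-20.2  -6.8  10.5]
dz -130 29 x [27.4 30.7 31.7] y [-20.4  -4.3  12.1]
dz -122 35 x [25.8 29.4 31.5] y [-19.5  -3.3  14.8]
dz -114 6 x [26.4 29.2 30.1] y [-4.8 -4.1 -1.2]
dz -106 6 x [28.1 29.6 31.1] y [-5.3 -4.3 -3.4]
dz -98 8 x [27.4 29.5 30.6] y [-5.  -3.5 -0.8]
dz -90 7 x [26.1 28.7 30.5] y [-4.2 -3.7 -2.1]
dz -82 6 x [28.  30.5 30.8] y [-5.2 -4.  -0.6]
dz -74 27 x [25.5 30.4 31.4] y [-18.1  -6.8  12.4]
dz -66 36 x [24.9 29.5 31.4] y [-17.6  -0.4  10.5]
dz -58 21 x [26.3 30.1 31.4] y [-17.7  -7.4  12.4]
dz -50 33 x [25.3 29.6 32.1] y [-17.9  -6.9  12.1]
dz -42 18 x [24.5 31.1 32.5] y [-8.  -5.7  1.8]
dz -34 19 x [24.7 29.3 32.2] y [-7.7 -5.8  2.2]
dz -26 15 x [24.5 30.7 32.2] y [-7.6 -5.2  1.6]
dz -18 18 x [20.6 30.4 36. ] y [-10.3  -8.8   4.5]
dz -10 30 x [22.  33.8 36.6] y [-10.8  -8.9   4.7]
w6 tcp in cab 29.6 -2.9 0.3725
dz -154 26 x [30.6 31.5 31.8] y [-18.1  -3.8  15.4]
dz -146 43 x [30.9 31.4 31.9] y [-18.3 
[... 155 characters left out ...]
6  -0.9  14.8]
dz -114 12 x [29.6 31.1 31.5] y [-4.2 -1.4  1.3]
dz -106 13 x [29.7 31.  31.4] y [-4.1 -0.9  1.2]
dz -98 15 x [29.8 30.9 31.3] y [-4.  -2.   1.1]
dz -90 14 x [29.8 30.8 31.3] y [-4. -1.  1.]
dz -82 10 x [30.  30.9 31.5] y [-3.6 -1.5  0.7]
dz -74 100 x [29.3 31.2 31.6] y [-15.3  -1.5  12.3]
dz -66 110 x [27.7 30.6 31.4] y [-15.2  -1.5  12.5]
dz -58 67 x [30.8 31.1 31.5] y [-16.1  -2.8  12.8]
dz -50 196 x [25.2 29.2 32.3] y [-15.8  -1.1  12.7]
dz -42 38 x [31.7 32.1 32.5] y [-6.1 -2.   3. ]
dz -34 44 x [31.7 32.1 32.6] y [-5.9 -1.6  2.8]
dz -26 3 x [32.5 32.5 32.5] y [-3.3 -0.4  2.6]
dz -18 64 x [34.7 35.9 36.3] y [-8.7 -1.6  5.6]
dz -10 103 x [34.8 36.  36.7] y [-9.6 -1.9  6.5]
```

```bash

python3 - <<'E'
from m import *
for n in ['w6','s6']:
  c=ld(n); W=cloud(c); d=c['depth']
  a=np.radians(-5.4); X=np.array([np.cos(a),np.sin(a)]);Y=np.array([-X[1],X[0]]); B=W[...,:2]-np.array([.5126,.1995]); bx=B@X*1000; by=B@Y*1000
  z=W[...,2]
  roof=(d>0)&(abs(z-.1665)<.006)
  for x0 in range(-80,90,10):
    s=roof&(abs(bx-x0)<4); y=np.sort(by[s]); y=y[abs(y)<110]
    if len(y)<20: continue
    g=np.diff(y); i=np.argmax(g); print(n,x0,len(y),'y',y[0].round(1),y[-1].round(1),'gap',y[i].round(1),y[i+1].round(1))
  for y0 in (-24,-18,18,24):
    s=roof&(abs(by-y0)<3); x=np.sort(bx[s]); x=x[abs(x)<100]
    if len(x)<5: continue
    g=np.diff(x); i=np.argmax(g); print(n,'yrow',y0,x[0].round(1),x[-1].round(1),'gap',x[i].round(1),x[i+1].round(1))
  for x0 in range(-42,14,4):
    s=(d>0)&(z>.135)&(z<.158)&(abs(bx-x0)<2)&(abs(by)<9)
    if s.sum()>2: print(n,'bar',x0,s.sum(),'y',np.percentile(by[s],[5,95]).round(1),'z',np.percentile(z[s],[50,95]).round(4))
E
```

```text
w6 -80 112 y -97.8 99.7 gap -47.6 45.2
w6 -70 361 y -99.0 100.9 gap -42.9 40.2
w6 -60 403 y -98.3 100.5 gap -38.0 35.5
w6 -50 462 y -99.0 101.0 gap -30.3 29.2
w6 -40 487 y -98.6 100.5 gap -27.1 29.0
w6 -30 510 y -98.0 101.2 gap -26.9 29.2
w6 -20 495 y -98.8 100.6 gap -26.8 30.1
w6 -10 540 y -98.1 101.0 gap -26.7 29.8
w6 0 505 y -98.7 100.7 gap -27.8 29.5
w6 10 551 y -98.3 100.9 gap -27.6 29.3
w6 20 597 y -98.9 100.5 gap -27.5 29.2
w6 30 608 y -98.2 100.9 gap -27.3 29.2
w6 40 614 y -98.7 101.3 gap -27.1 30.1
w6 50 700 y -98.2 100.9 gap 25.7 27.1
w6 60 852 y -98.7 101.6 gap -2.0 -0.6
w6 70 861 y -98.3 100.6 gap -2.0 -0.6
w6 80 597 y -98.7 101.4 gap -4.7 -3.3
w6 yrow -24 -29.0 80.6 gap -8.3 46.6
w6 yrow -18 51.7 80.6 gap 57.5 58.9
w6 yrow 18 51.9 80.6 gap 65.7 67.1
w6 yrow 24 51.9 80.6 gap 65.8 67.1
w6 bar -10 3 y [4.  4.1] z [0.1481 0.1485]
s6 -80 80 y -99.4 97.0 gap 6.6 13.0
s6 -70 176 y -101.4 99.8 gap 31.5 34.8
s6 -60 142 y -99.9 100.7 gap 6.3 22.1
s6 -50 129 y -100.6 101.3 gap -27.2 27.5
s6 -40 121 y -99.0 95.2 gap -26.4 27.7
s6 -30 131 y -100.1 102.9 gap -25.9 29.3
s6 -20 105 y -1
[... 443 characters left out ...]
32.7 -12.2
s6 yrow -18 -78.1 81.2 gap -63.2 52.2
s6 yrow 18 -77.0 80.8 gap -64.4 51.0
s6 yrow 24 -80.4 80.3 gap -63.2 35.3
s6 bar -42 5 y [-8.9  1. ] z [0.149  0.1542]
s6 bar -38 4 y [-2.1  0.9] z [0.1491 0.1523]
s6 bar -34 6 y [-2.4  2.8] z [0.1492 0.1504]
s6 bar -26 5 y [-3.1  1. ] z [0.1492 0.151 ]
s6 bar -22 6 y [-2.3  2.4] z [0.1536 0.1566]
s6 bar -18 6 y [-3.6  1.2] z [0.1508 0.1536]
s6 bar -14 5 y [-2.1  1.8] z [0.1487 0.1517]
s6 bar -10 4 y [-3.2  0.5] z [0.15   0.1524]
s6 bar -6 5 y [-3.   3.2] z [0.1503 0.1505]
s6 bar -2 4 y [-2.3  1.9] z [0.1506 0.1509]
s6 bar 2 4 y [-3.   2.5] z [0.1491 0.1505]
s6 bar 6 5 y [-2.9  1.3] z [0.1497 0.1518]
s6 bar 10 6 y [-2.9  2.5] z [0.1482 0.1516]
```

```bash

python3 -m crank '[[-3,9,0,-0.2,0,-0.1],[0,9,5,0,0,0],[0,8,12,0,0,0],[0,0,15,0,0,0],[0,0,12,0,0,0],[0,0,10,0,0,0],[0,0,0,0,0,0],[0,0,0,0,0,0]]'
python3 - <<'E'
from mm import *
st();cap('wrist','w7');cap('scene','s7');held('s7');held('w7');go([.5156,.1992,.3066],Rx(-95.4))
crop('s7',200,40,360,190,4,'s7c')
E
```

```text
time_s: 8.58
tcp_pos: [0.5158, 0.1999, 0.3173]
ee_rot: [[-0.094, -0.996, -0.002], [-0.996, 0.094, -0.001], [0.001, 0.002, -1.0]]
ft_force: [0.8, 0.2, -0.1]
width: 0.0154
8.5833 [0.5158 0.1999 0.3173] [ 0.78  0.15 -0.11] [ 0.043 -0.044 -0.023] 0.0154 [[-0.0938, -0.9956, -0.0022], [-0.9956, 0.0938, -0.0006], [0.0008, 0.0021, -1.0]]
s7 tcp in cab 3.9 1.0 0.3191
dz -146 20 x [1.4 4.1 9.8] y [-16.1   2.2  29.1]
dz -138 22 x [0.8 4.  5.2] y [-16.9  -3.9  16.7]
dz -130 22 x [-0.6  4.   5.2] y [-15.4  -4.4  16.1]
dz -122 30 x [0.4 2.6 4.6] y [-16.4  -0.6  17.7]
dz -114 4 x [2.  3.8 4.2] y [-0.5  0.5  0.7]
dz -106 8 x [-0.   2.7  4.4] y [-1.6  0.   3.3]
dz -98 8 x [-0.8  2.8  4.7] y [-0.3  1.   2.5]
dz -90 4 x [2.6 3.3 3.8] y [-1.3  0.5  1.8]
dz -82 5 x [2.1 3.7 3.9] y [-0.3  0.7  3.7]
dz -74 22 x [-0.1  4.2  5.3] y [-12.7  -4.2  13.5]
dz -66 29 x [-0.7  3.4  4.9] y [-12.8   5.1  16.6]
dz -58 20 x [-0.7  4.3  5.4] y [-14.2  -7.1  14.5]
dz -50 27 x [-2.2  3.1  5.9] y [-12.7  -2.7  15.4]
dz -42 14 x [-0.3  4.5  6.2] y [-3.7 -1.9  4. ]
dz -34 15 x [-1.5  4.6  5.9] y [-3.7 -1.3  6.7]
dz -26 14 x 
[... 340 characters left out ...]
 [-14.    1.7  19.3]
dz -114 13 x [2.6 3.9 4.4] y [-0.5  2.7  4.9]
dz -106 12 x [2.7 3.8 4.5] y [-0.4  2.2  4.8]
dz -98 14 x [2.8 4.1 4.5] y [-0.4  2.2  4.7]
dz -90 14 x [2.8 4.  4.5] y [-0.3  2.2  4.7]
dz -82 33 x [3.7 4.3 4.5] y [-11.7   1.7  15. ]
dz -74 151 x [0.9 4.1 4.7] y [-10.8   2.6  15.7]
dz -66 43 x [2.8 4.4 4.8] y [-12.5  -6.6  16.8]
dz -58 150 x [-1.6  3.9  4.7] y [-12.2   3.9  16.4]
dz -50 113 x [-1.1  3.5  5.7] y [-11.3   1.7  15.2]
dz -42 38 x [5.  5.4 5.8] y [-1.6  2.5  6.6]
dz -34 38 x [5.2 5.6 5.9] y [-2.3  1.7  6.4]
dz -18 79 x [8.5 9.4 9.8] y [-5.   1.7  9. ]
dz -10 104 x [ 8.4  9.5 10.2] y [-6.   1.7 10.1]
delta tool mm [ 1.   0.9 12.5] turn [-0.04  0.02  0.02] t 8.6833
```

View pics/s7c.png

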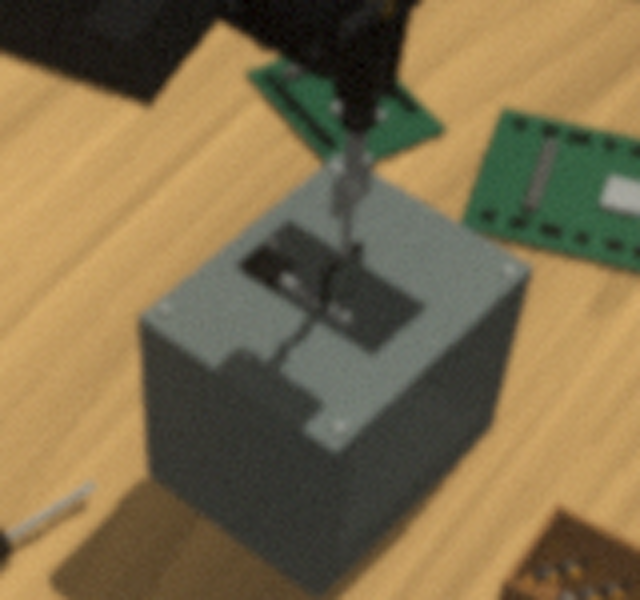

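```bash

python3 -m crank '[[0.5,0,4,0,0,0],[0,0,3,0,0,0],[0,0,0,0,0,0],[0,0,0,0,0,0]]'
for i in 1 2 3 4; do python3 -c "from h import *; st()"; done
python3 -m crank '[[0,0,1,0,0,0],[0,0,0,0,0,0]]'
python3 -m crank '[[0,0,1,0,0,0],[0,0,0,0,0,0]]'
```

```text
time_s: 9.02
tcp_pos: [0.516, 0.1996, 0.3114]
ee_rot: [[-0.094, -0.996, -0.0], [-0.996, 0.094, -0.0], [0.0, 0.0, -1.0]]
ft_force: [0.3, 0.5, -0.3]
width: 0.016
9.0167 [0.516  0.1996 0.3114] [ 0.33  0.46 -0.29] [0.065 0.04  0.02 ] 0.016 [[-0.0937, -0.9956, -0.0004], [-0.9956, 0.0937, -0.0001], [0.0001, 0.0003, -1.0]]
9.0167 [0.516  0.1996 0.3114] [ 0.33  0.46 -0.29] [0.065 0.04  0.02 ] 0.016 [[-0.0937, -0.9956, -0.0004], [-0.9956, 0.0937, -0.0001], [0.0001, 0.0003, -1.0]]
9.0167 [0.516  0.1996 0.3114] [ 0.33  0.46 -0.29] [0.065 0.04  0.02 ] 0.016 [[-0.0937, -0.9956, -0.0004], [-0.9956, 0.0937, -0.0001], [0.0001, 0.0003, -1.0]]
9.0167 [0.516  0.1996 0.3114] [ 0.33  0.46 -0.29] [0.065 0.04  0.02 ] 0.016 [[-0.0937, -0.9956, -0.0004], [-0.9956, 0.0937, -0.0001], [0.0001, 0.0003, -1.0]]
time_s: 9.18
tcp_pos: [0.5161, 0.1996, 0.3106]
ee_rot: [[-0.094, -0.996, 0.0], [-0.996, 0.094, 0.0], [-0.0, -0.0, -1.0]]
ft_force: [0.7, 0.8, -1.9]
width: 0.0157
time_s: 9.35
tcp_pos: [0.5161, 0.1996, 0.3095]
ee_rot: [[-0.094, -0.996, -0.0], [-0.996, 0.094, 0.0], [-0.0, 0.0, -1.0]]
ft_force: [0.2, 0.9, -0.8]
width: 0.0156
```

```bash

python3 -m crank '[[0,0,1,0,0,0],[0,0,0,0,0,0]]' | grep -E 'tcp|force'
python3 -m crank '[[0,0,0.5,0,0,0],[0,0,0,0,0,0]]'| grep -E 'tcp|force'
python3 -m crank '[[0,0,0.5,0,0,0],[0,0,0,0,0,0]]'| grep -E 'tcp|force'
```

```text
tcp_pos: [0.516, 0.1996, 0.3084]
ft_force: [-0.5, 0.3, -1.7]
tcp_pos: [0.5161, 0.1996, 0.308]
ft_force: [-0.6, -0.2, -1.1]
tcp_pos: [0.5161, 0.1996, 0.3075]
ft_force: [-0.1, 0.6, -1.0]
```

```bash

python3 -m crank '[[0,0,0.5,0,0,0],[0,0,0,0,0,0]]'| grep -E 'tcp|force'
python3 -m crank '[[0,0,0.5,0,0,0],[0,0,0,0,0,0]]'| grep -E 'tcp|force'
```

```text
tcp_pos: [0.5161, 0.1996, 0.307]
ft_force: [0.3, -0.8, -1.0]
tcp_pos: [0.5161, 0.1996, 0.3065]
ft_force: [-0.6, -0.6, -1.9]
```

```bash

python3 -m crank '[[0,0,0.5,0,0,0],[0,0,0,0,0,0]]'| grep -E 'tcp|force'
python3 -m crank '[[0,0,0.5,0,0,0],[0,0,0,0,0,0]]'| grep -E 'tcp|force'
```

```text
tcp_pos: [0.516, 0.1996, 0.306]
ft_force: [-0.2, -0.1, -0.8]
tcp_pos: [0.5161, 0.1996, 0.3058]
ft_force: [1.0, -0.5, 0.6]
```

```bash

python3 -m crank '[[0,0,0,0,0,0]]'| grep -E 'tcp|force'
python3 -m crank '[[0,0,0.4,0,0,0],[0,0,0,0,0,0]]'| grep -E 'tcp|force'
```

```text
tcp_pos: [0.5161, 0.1996, 0.3058]
ft_force: [0.3, -0.2, 0.4]
tcp_pos: [0.5161, 0.1996, 0.3057]
ft_force: [-1.2, 0.3, 2.0]
```

```bash

python3 -m crank '[[0,0,-4,0,0,0],[0,-4,-4,0,0,0],[0,-8,0,0,0,0],[0,-8,0,0,0,0],[0,-6.5,0,0,0,0],[0,0,0,0,0,0],[0,0,0,0,0,0]]'
python3 - <<'E'
from mm import *
st();cap('wrist','w8');cap('scene','s8');held('s8');held('w8')
crop('s8',200,40,360,190,4,'s8c')
E
```

```text
time_s: 11.35
tcp_pos: [0.5429, 0.1969, 0.3126]
ee_rot: [[-0.094, -0.996, -0.001], [-0.996, 0.094, -0.0], [0.0, 0.001, -1.0]]
ft_force: [-0.2, 0.1, -1.1]
width: 0.0158
11.35 [0.5429 0.1969 0.3126] [-0.15  0.13 -1.09] [ 0.078  0.001 -0.025] 0.0158 [[-0.0942, -0.9956, -0.0012], [-0.9956, 0.0942, -0.0002], [0.0004, 0.0012, -1.0]]
s8 tcp in cab 29.9 0.4 0.3128
dz -138 23 x [26.3 30.4 31.6] y [-16.3  -4.5  14.9]
dz -130 19 x [25.7 30.4 31.4] y [-16.5  -1.   18.9]
dz -122 33 x [25.9 29.5 31.2] y [-16.1  -2.1  18.3]
dz -114 5 x [27.8 28.4 30.9] y [-1.4 -0.9  2.8]
dz -106 7 x [25.6 28.  30.9] y [-1.9  0.2  1.9]
dz -98 6 x [28.1 30.1 30.6] y [-2.5  0.6  1.8]
dz -90 5 x [27.3 28.5 30.6] y [-1.3 -1.   1.1]
dz -82 5 x [27.2 29.9 31. ] y [-0.7  0.2  1.8]
dz -74 22 x [27.1 30.5 31.6] y [-14.   -0.7  15.9]
dz -66 28 x [25.1 29.6 31.6] y [-13.3   3.2  14.1]
dz -58 18 x [24.9 30.  31.4] y [-14.1  -5.3  17.3]
dz -50 29 x [25.6 30.2 32.3] y [-13.6  -4.5  15.3]
dz -42 13 x [24.3 30.  32.3] y [-4.3 -2.6  5.1]
dz -34 16 x [25.  30.8 32.4] y [-4.3 -1.8  5.1]
dz -26 13 x [24.7 31.1 32.4] y [-5.  -2.2  6.4]

[... 275 characters left out ...]
18.4]
dz -122 139 x [26.8 29.4 31.5] y [-15.3   1.3  18. ]
dz -114 11 x [29.9 31.3 31.7] y [-0.6  2.4  4.5]
dz -106 13 x [30.1 31.  31.7] y [-0.8  1.3  4.5]
dz -98 15 x [30.  31.2 31.8] y [-0.8  2.3  4.4]
dz -90 13 x [30.1 31.3 31.7] y [-0.7  1.3  4.3]
dz -82 13 x [30.5 31.3 31.8] y [-0.3  2.3  8.2]
dz -74 107 x [28.8 31.6 31.9] y [-12.    1.3  15.5]
dz -66 101 x [28.1 31.  32. ] y [-12.3   2.2  15.7]
dz -58 70 x [31.1 31.7 32.1] y [-12.6   1.7  16.2]
dz -50 192 x [25.8 29.6 32.7] y [-12.5   1.3  15.9]
dz -42 40 x [32.2 32.6 33. ] y [-2.8  2.1  6.2]
dz -34 44 x [32.3 32.6 33.1] y [-2.7  1.3  6.1]
dz -18 63 x [35.4 36.6 37. ] y [-5.5  1.3  8.8]
dz -10 103 x [35.5 36.7 37.3] y [-6.4  1.3  9.7]
```

View pics/s8c.png

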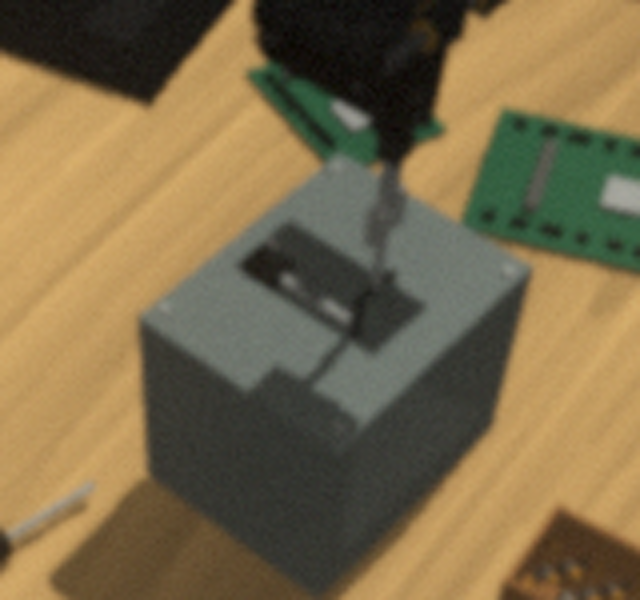

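The mirror is centred in the slot: its y error is under 1 mm and its x is about 28 mm. Foot contact was felt at TCP z≈0.3058, which puts the bar's top at about 0.149. Descending now.

```bash

python3 -m crank '[[0,0,10,0,0,0],[0,0,15,0,0,0],[0,0,15,0,0,0],[0,0,15,0,0,0],[0,0,15,0,0,0],[0,0,10,0,0,0]]'
python3 -m crank '[[0,0,10,0,0,0],[0,0,8,0,0,0],[0,0,5,0,0,0],[0,0,0,0,0,0],[0,0,0,0,0,0]]'
python3 - <<'E'
from mm import *
st();cap('wrist','w9');cap('scene','s9')
go([.5429,.1969,.2083],Rx(-95.4))
crop('s9',200,40,360,190,4,'s9c')
E
```

```text
time_s: 11.95
tcp_pos: [0.5409, 0.1968, 0.2295]
ee_rot: [[-0.093, -0.996, -0.004], [-0.996, 0.093, -0.001], [0.001, 0.004, -1.0]]
ft_force: [0.4, -0.1, -1.4]
width: 0.0156
time_s: 12.37
tcp_pos: [0.5426, 0.1971, 0.2104]
ee_rot: [[-0.094, -0.996, 0.0], [-0.996, 0.094, 0.0], [-0.0, -0.0, -1.0]]
ft_force: [1.0, 0.1, -1.0]
width: 0.0159
12.3667 [0.5426 0.1971 0.2104] [ 1.03  0.09 -0.95] [ 0.091 -0.03  -0.029] 0.0159 [[-0.0936, -0.9956, 0.0003], [-0.9956, 0.0936, 0.0001], [-0.0001, -0.0002, -1.0]]
delta tool mm [0.4 0.1 3. ] turn [-0.1   0.04  0.03] t 12.4667
```

View pics/s9c.png

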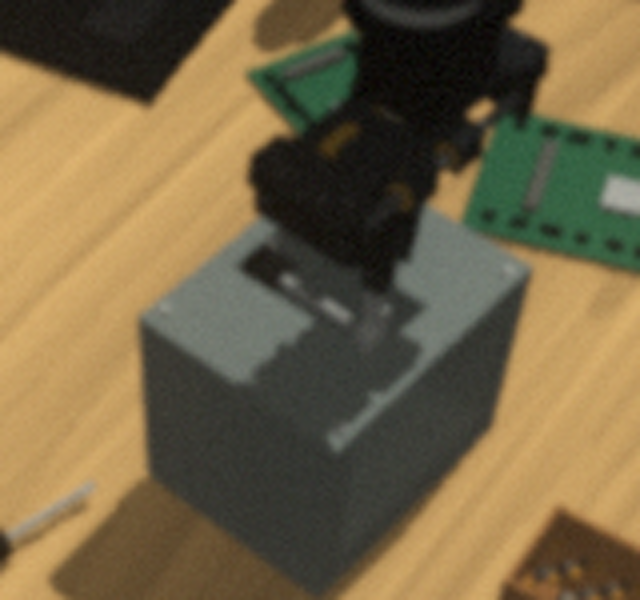

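View pics/w9.png

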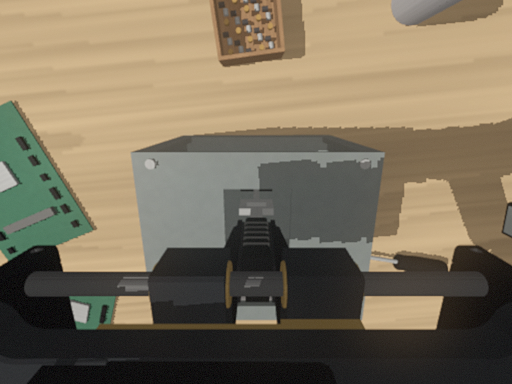

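```bash

python3 -m crank '[[0,0,0,0,0,0],[0,0,0,0,0,0]]' |grep -E 'tcp|force'
python3 -m crank '[[0,0,1.5,0,0,0],[0,0,0,0,0,0],[0,0,0,0,0,0],[0,0,0,0,0,0]]' |grep -E 'tcp|force'
python3 -m crank '[[0,0,0,0,0,0]]' |grep -E 'tcp|force'
```

```text
tcp_pos: [0.5429, 0.1972, 0.2111]
ft_force: [-0.7, -0.0, -1.6]
tcp_pos: [0.5425, 0.1971, 0.2087]
ft_force: [-0.2, -0.8, -0.7]
tcp_pos: [0.5425, 0.1971, 0.2087]
ft_force: [-0.2, 0.2, -0.8]
```

```bash

python3 -m crank '[[0,3,0.3,0,0,0],[0,3,0,0,0,0],[0,3,0,0,0,0],[0,1,0,0,0,0],[0,0,0,0,0,0],[0,0,0,0,0,0]]' |grep -E 'tcp|force'
python3 -m crank '[[0,1.5,0,0,0,0],[0,0,0,0,0,0]]' |grep -E 'tcp|force'
python3 -m crank '[[0,1.5,0,0,0,0],[0,0,0,0,0,0]]' |grep -E 'tcp|force'
python3 -m crank '[[0,1.5,0,0,0,0],[0,0,0,0,0,0]]' |grep -E 'tcp|force'
```

```text
tcp_pos: [0.5324, 0.1981, 0.2085]
ft_force: [0.1, 0.1, -1.4]
tcp_pos: [0.5309, 0.1982, 0.2084]
ft_force: [-0.1, -0.4, -1.3]
tcp_pos: [0.5294, 0.1984, 0.2084]
ft_force: [0.6, 0.0, -0.8]
tcp_pos: [0.5278, 0.1985, 0.2084]
ft_force: [-0.8, 0.2, -0.3]
```

```bash

for i in 1; do
python3 -m crank '[[0,1.5,0,0,0,0],[0,0,0,0,0,0]]' |grep -E 'tcp|force'
python3 -m crank '[[0,1,0,0,0,0],[0,0,0,0,0,0]]' |grep -E 'tcp|force'
python3 -m crank '[[0,1,0,0,0,0],[0,0,0,0,0,0]]' |grep -E 'tcp|force'
python3 -m crank '[[0,1,0,0,0,0],[0,0,0,0,0,0]]' |grep -E 'tcp|force'
done
```

```text
tcp_pos: [0.5263, 0.1986, 0.2084]
ft_force: [0.0, -0.2, -1.0]
tcp_pos: [0.5254, 0.1987, 0.2084]
ft_force: [0.6, 0.2, -1.0]
tcp_pos: [0.5244, 0.1988, 0.2084]
ft_force: [0.4, 0.1, -0.6]
tcp_pos: [0.5234, 0.1989, 0.2084]
ft_force: [0.4, 0.6, -0.8]
```

```bash

python3 -m crank '[[0,1.5,0,0,0,0],[0,1.5,0,0,0,0],[0,0,0,0,0,0]]' |grep -E 'tcp|force'
python3 -m crank '[[0,2,0,0,0,0],[0,2,0,0,0,0],[0,0,0,0,0,0]]' |grep -E 'tcp|force'
python3 -m crank '[[0,2,0,0,0,0],[0,2,0,0,0,0],[0,0,0,0,0,0],[0,0,0,0,0,0]]' |grep -E 'tcp|force'
python3 -c "
from h import *
cap('scene','s10');cap('wrist','w10');crop('s10',200,40,360,190,4,'s10c');st()"
```

```text
tcp_pos: [0.5203, 0.1992, 0.2084]
ft_force: [0.0, -0.3, -1.6]
tcp_pos: [0.5163, 0.1996, 0.2084]
ft_force: [0.4, -0.6, -0.7]
tcp_pos: [0.5125, 0.2, 0.2085]
ft_force: [0.7, -0.0, -0.4]
15.65 [0.5126 0.1999 0.2084] [-0.52 -0.22 -1.91] [-0.038  0.034 -0.043] 0.0155 [[-0.0936, -0.9956, 0.0001], [-0.9956, 0.0936, -0.0], [-0.0, -0.0001, -1.0]]
```

View pics/s10c.png

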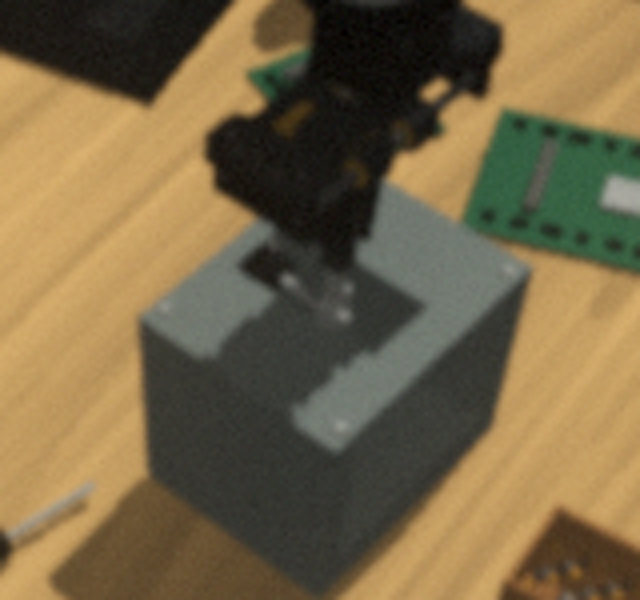

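```bash

python3 -m crank '[[0,0,1,0,0,0],[0,0,0,0,0,0],[0,0,0,0,0,0]]' |grep -E 'tcp|force'
python3 -m crank '[[0,0,0.5,0,0,0],[0,0,0,0,0,0]]' |grep -E 'tcp|force'
python3 -m crank '[[0,0,0.5,0,0,0],[0,0,0,0,0,0]]' |grep -E 'tcp|force'
```

```text
tcp_pos: [0.5126, 0.1999, 0.2073]
ft_force: [0.6, 0.3, -0.6]
tcp_pos: [0.5127, 0.1999, 0.2069]
ft_force: [-0.5, -0.1, -1.2]
tcp_pos: [0.5127, 0.1999, 0.2068]
ft_force: [-0.2, -0.2, 0.2]
```

```bash

python3 -m crank '[[0,0,-1.9,0,0,0],[0,0,0,0,0,0],[0,2,0,0,0,0],[0,2,0,0,0,0],[0,0,0,0,0,0]]' |grep -E 'tcp|force'
python3 -m crank '[[0,2,0,0,0,0],[0,2,0,0,0,0],[0,0,0,0,0,0]]' |grep -E 'tcp|force'
python3 -m crank '[[0,2,0,0,0,0],[0,2,0,0,0,0],[0,0,0,0,0,0]]' |grep -E 'tcp|force'
python3 -m crank '[[0,2,0,0,0,0],[0,0,0,0,0,0]]' |grep -E 'tcp|force'
```

```text
tcp_pos: [0.5082, 0.2003, 0.2081]
ft_force: [0.4, -1.1, -0.9]
tcp_pos: [0.5042, 0.2007, 0.2083]
ft_force: [0.0, -0.7, -1.7]
tcp_pos: [0.5005, 0.2011, 0.2087]
ft_force: [-0.8, 0.5, -0.4]
tcp_pos: [0.4985, 0.2013, 0.2086]
ft_force: [-0.4, 0.5, -0.1]
```

```bash

python3 -m crank '[[0,1.5,0,0,0,0],[0,1.5,0,0,0,0],[0,0,0,0,0,0]]' |grep -E 'tcp|force'
python3 -m crank '[[0,1.5,0,0,0,0],[0,1.5,0,0,0,0],[0,0,0,0,0,0]]' |grep -E 'tcp|force'
python3 -m crank '[[0,1.5,0,0,0,0],[0,1.5,0,0,0,0],[0,0,0,0,0,0]]' |grep -E 'tcp|force'
python3 -m crank '[[0,1.5,0,0,0,0],[0,1.5,0,0,0,0],[0,0,0,0,0,0]]' |grep -E 'tcp|force'
```

```text
tcp_pos: [0.4951, 0.2016, 0.2083]
ft_force: [-0.2, 0.4, 0.5]
tcp_pos: [0.4923, 0.2019, 0.2083]
ft_force: [-1.2, -0.2, 0.6]
tcp_pos: [0.4892, 0.2021, 0.2082]
ft_force: [-0.1, -0.9, 0.1]
tcp_pos: [0.4862, 0.2024, 0.2081]
ft_force: [-0.4, 0.4, 0.4]
```

```bash

python3 -m crank '[[0,1.5,0,0,0,0],[0,1.5,0,0,0,0],[0,0,0,0,0,0]]' |grep -E 'tcp|force'
python3 -m crank '[[0,1.5,0,0,0,0],[0,1.5,0,0,0,0],[0,0,0,0,0,0]]' |grep -E 'tcp|force'
python3 -m crank '[[0,1.5,0,0,0,0],[0,1.5,0,0,0,0],[0,0,0,0,0,0]]' |grep -E 'tcp|force'
python3 -m crank '[[0,1,0,0,0,0],[0,0,0,0,0,0]]' |grep -E 'tcp|force'
python3 -m crank '[[0,1,0,0,0,0],[0,0,0,0,0,0]]' |grep -E 'tcp|force'
```

```text
tcp_pos: [0.4833, 0.2026, 0.2081]
ft_force: [-0.2, 0.6, 0.7]
tcp_pos: [0.4804, 0.2029, 0.2081]
ft_force: [0.2, 0.4, -1.0]
tcp_pos: [0.4775, 0.2032, 0.2083]
ft_force: [0.1, -0.3, -1.7]
tcp_pos: [0.4766, 0.2033, 0.2083]
ft_force: [0.8, 0.3, -1.1]
tcp_pos: [0.4757, 0.2034, 0.2083]
ft_force: [1.1, 0.4, -0.2]
```

```bash

python3 -m crank '[[0,1,0,0,0,0],[0,0,0,0,0,0]]' |grep -E 'tcp|force'
python3 -m crank '[[0,1,0,0,0,0],[0,0,0,0,0,0]]' |grep -E 'tcp|force'
python3 -m crank '[[0,0.7,0,0,0,0],[0,0,0,0,0,0]]' |grep -E 'tcp|force'
```

```text
tcp_pos: [0.4747, 0.2035, 0.2083]
ft_force: [0.5, 0.5, -1.5]
tcp_pos: [0.4736, 0.2036, 0.2083]
ft_force: [-0.4, 0.3, -1.4]
tcp_pos: [0.4734, 0.2036, 0.2083]
ft_force: [1.0, -0.4, -2.2]
```

```bash

python3 -m crank '[[0,0.7,0,0,0,0],[0,0,0,0,0,0]]' |grep -E 'tcp|force'
python3 -m crank '[[0,0.5,0,0,0,0],[0,0,0,0,0,0]]' |grep -E 'tcp|force'
```

```text
tcp_pos: [0.4732, 0.2036, 0.2084]
ft_force: [4.1, -0.2, -3.9]
tcp_pos: [0.473, 0.2036, 0.2084]
ft_force: [5.7, 0.8, -4.9]
```

```bash

python3 -m crank '[[0,-1,0,0,0,0],[0,-0.8,0,0,0,0],[0,0,0.8,0,0,0],[0,0,0,0,0,0]]' |grep -E 'tcp|force'
python3 -m crank '[[0,0,0.6,0,0,0],[0,0,0,0,0,0],[0,0,0,0,0,0]]' |grep -E 'tcp|force'
python3 -m crank '[[0,0,0.4,0,0,0],[0,0,0,0,0,0],[0,0,0,0,0,0]]' |grep -E 'tcp|force'
python3 -c "
from h import *
cap('scene','s11');cap('wrist','w11');crop('s11',200,40,360,190,4,'s11c');st()"
```

```text
tcp_pos: [0.4735, 0.2036, 0.2077]
ft_force: [2.3, 0.4, -1.0]
tcp_pos: [0.4735, 0.2037, 0.207]
ft_force: [0.7, -0.8, 0.1]
tcp_pos: [0.4736, 0.2037, 0.2067]
ft_force: [-0.5, -0.3, 0.7]
21.1667 [0.4736 0.2036 0.2067] [-0.04 -1.02  1.34] [0.042 0.052 0.003] 0.0161 [[-0.0936, -0.9956, -0.0002], [-0.9956, 0.0936, 0.0001], [-0.0001, 0.0002, -1.0]]
```

View pics/s11c.png

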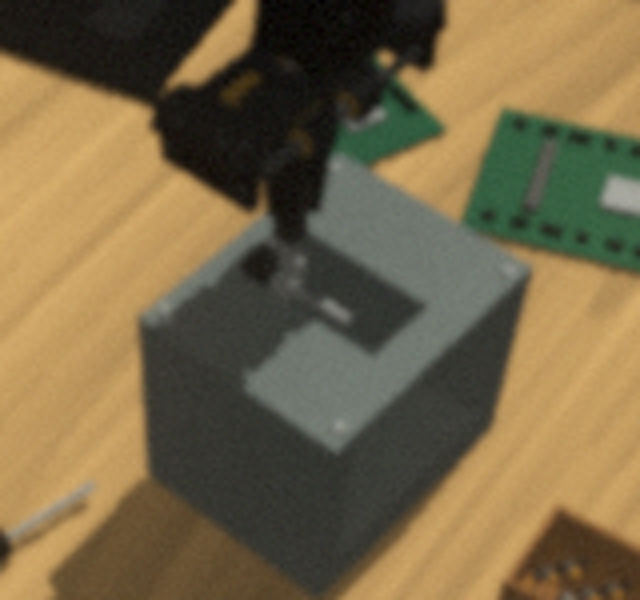

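View pics/w11.png

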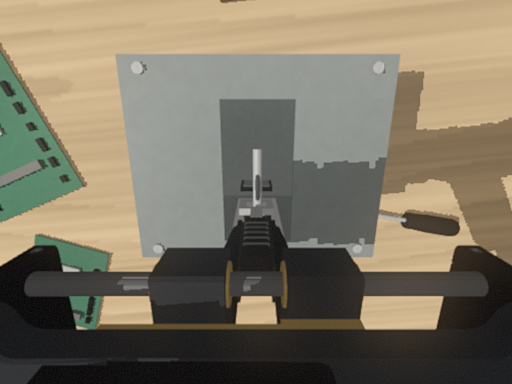

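The wrist view shows the bar and its keeper ridge at (257,150–205), sticking out in front of the eye plate, and the eye resting on the bar. Letting go.

```bash

python3 -m crank '[[0,0,0,0,0,0],[0,0,0,0,0,0],[0,0,0,0,0,0]]' - 5
python3 -m crank '[[0,0,0,0,0,0],[0,0,0,0,0,0],[0,0,0,0,0,0],[0,0,0,0,0,0],[0,0,0,0,0,0],[0,0,0,0,0,0]]' 0.2 5
python3 -c "
from h import *
cap('scene','s12');cap('wrist','w12');crop('s12',200,40,360,190,4,'s12c');st()"
```

```text
time_s: 21.42
tcp_pos: [0.4736, 0.2037, 0.2067]
ee_rot: [[-0.094, -0.996, -0.0], [-0.996, 0.094, 0.0], [-0.0, 0.0, -1.0]]
ft_force: [-0.0, -0.4, 2.5]
width: 0.016
time_s: 21.92
tcp_pos: [0.4736, 0.2035, 0.2064]
ee_rot: [[-0.094, -0.996, -0.0], [-0.996, 0.094, -0.0], [0.0, 0.0, -1.0]]
ft_force: [-0.1, -0.1, 0.2]
width: 0.0505
22.0167 [0.4737 0.2036 0.2065] [-0.39 -0.19 -0.39] [-0.004 -0.023  0.045] 0.0554 [[-0.0937, -0.9956, -0.0], [-0.9956, 0.0937, -0.0], [0.0, 0.0, -1.0]]
```

View pics/w12.png

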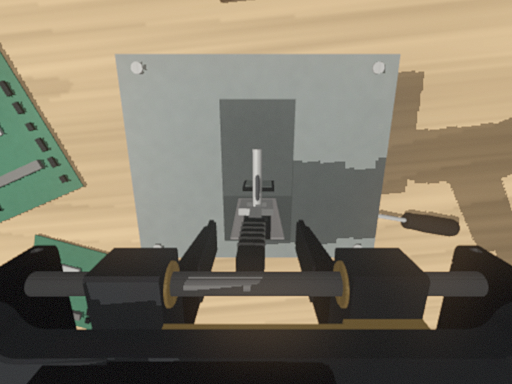

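Released, and the handle hangs free between the fingers. I go straight up until well clear and check.

```bash

python3 -m crank '[[0,0,0,0,0,0],[0,0,0,0,0,0],[0,0,-8,0,0,0],[0,0,-15,0,0,0],[0,0,-25,0,0,0],[0,0,-30,0,0,0],[0,0,-30,0,0,0],[0,0,-20,0,0,0]]' 0.5 5
python3 -m crank '[[0,0,0,0,0,0],[0,0,0,0,0,0],[0,25,0,0,0,0],[0,25,0,0,0,0],[0,25,0,0,0,0],[0,25,0,0,0,0],[0,0,0,0,0,0]]' 
python3 - <<'E'
from m import *
st(); cap('wrist','w13'); cap('scene','s13'); crop('s13',200,40,360,190,4,'s13c'); cap('top','t13')
for n in ['s13','w13']:
  c=ld(n); W=cloud(c); d=c['depth']; a=np.radians(-5.4); X=np.array([np.cos(a),np.sin(a)]);Y=np.array([-X[1],X[0]]); B=W[...,:2]-np.array([.5126,.1995]); bx=B@X*1000; by=B@Y*1000
  for lo in np.arange(.10,.24,.01):
    s=(d>0)&(W[...,2]>=lo)&(W[...,2]<lo+.01)&(abs(bx+42)<22)&(abs(by)<22)
    if s.sum()>3: print(n,lo.round(3),s.sum(),np.percentile(bx[s],[3,50,97]).round(1),np.percentile(by[s],[3,50,97]).round(1),W[...,2][s].max().round(4))
E
```

```text
time_s: 22.68
tcp_pos: [0.4743, 0.2038, 0.3387]
ee_rot: [[-0.094, -0.996, 0.004], [-0.996, 0.094, 0.001], [-0.002, -0.004, -1.0]]
ft_force: [-0.2, -0.2, -0.7]
width: 0.0712
time_s: 23.27
tcp_pos: [0.3709, 0.2131, 0.333]
ee_rot: [[-0.092, -0.996, -0.003], [-0.996, 0.092, -0.0], [0.001, 0.003, -1.0]]
ft_force: [0.6, 0.4, 0.3]
width: 0.0714
23.2667 [0.3709 0.2131 0.333 ] [0.55 0.42 0.27] [ 0.043 -0.041  0.035] 0.0714 [[-0.0916, -0.9958, -0.0028], [-0.9958, 0.0916, -0.0003], [0.0006, 0.0027, -1.0]]
s13 0.13 10 [-43.4 -39.2 -38.4] [-2.5  2.2 16.2] 0.1396
s13 0.14 20 [-57.3 -38.8 -23.4] [-10.9  -2.5  14.2] 0.1496
s13 0.15 87 [-63.2 -45.2 -22.2] [-12.8  -1.6  12.3] 0.1598
s13 0.16 17 [-63.7 -42.9 -37.4] [-16.2  -2.    7.8] 0.1695
s13 0.17 15 [-43.2 -38.1 -35.7] [-3.5  0.2  8. ] 0.1798
s13 0.18 10 [-45.3 -40.6 -34.8] [-4.3 -2.5  4.8] 0.1899
s13 0.19 21 [-48.6 -34.7 -32.4] [-5.1 -2.6  8.1] 0.1993
s13 0.2 29 [-48.1 -35.7 -32.9] [-5.7 -3.  10.7] 0.2098
s13 0.21 29 [-47.6 -35.1 -32.9] [-4.8 -2.7 10.7] 0.2199
s13 0.22 27 [-48.7 -36.7 -32.4] [-4.5 -2.1  9.8] 0.2299
s13 0.23 26 [-47.6 -36.9 -32.4] [-3.9 -2.   8.5] 0.2396
w13 0.14 14 [-51.7 -22.1 -20.4] [-11.4  -1.3   5.4] 0.1499
w13 0.15 304 [-62.5 -53.2 -38.3] [-10.6  -0.8  12.6] 0.1564
w13 0.16 37 [-63.7 -63.6 -63.5] [-19.7   0.4  20.4] 0.1669
w13 0.19 15 [-49.2 -49.2 -49.1] [-3.2  4.8 11.7] 0.1994
w13 0.22 22 [-49.2 -49.2 -43.4] [-3.1  4.  12.6] 0.2299
w13 0.23 33 [-48.9 -48.6 -33.6] [-3.1 -2.1 10.9] 0.2386
```

View pics/s13c.png

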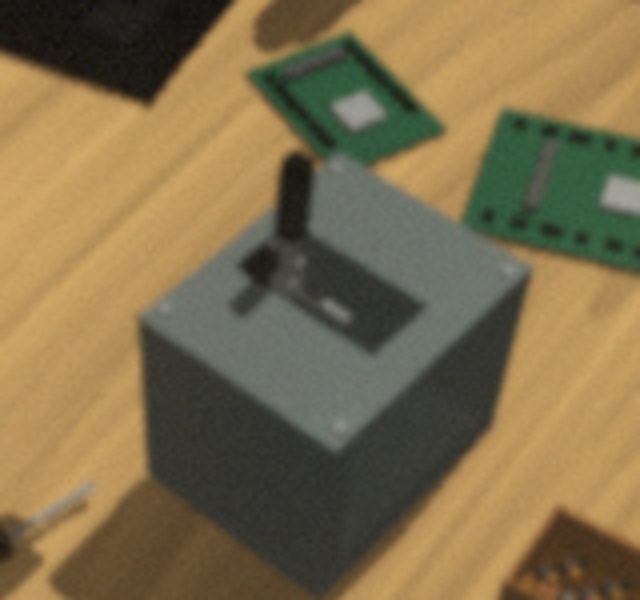

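View pics/w13.png

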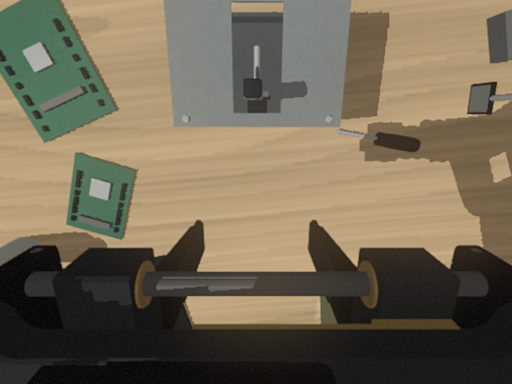

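```bash

python3 -m crank '[[0,0,0,0,0,0],[0,0,0,0,0,0],[0,0,0,0,0,0],[0,0,0,0,0,0],[0,0,0,0,0,0],[0,0,0,0,0,0],[0,0,0,0,0,0],[0,0,0,0,0,0]]' 
python3 - <<'E'
from h import *
a=ld('w13')
for i in range(2):
    b=cap('wrist','w14_%d'%i)
d=np.abs(np.load('pics/w14_0.npz')['pixels'].astype(int)-b['pixels']).max(-1)[30:120,230:290]; print('pix diff',d.max(),(d>30).sum())
crop('w14_1',160,0,360,140,4,'w14c')
st(); r.close_job()
E
```

```text
time_s: 24.08
tcp_pos: [0.3742, 0.2129, 0.3346]
ee_rot: [[-0.094, -0.996, 0.0], [-0.996, 0.094, 0.0], [-0.0, -0.0, -1.0]]
ft_force: [0.5, -0.3, 0.1]
width: 0.0716
pix diff 11 0
24.1833 [0.3741 0.2129 0.3346] [-0.09  0.63 -0.25] [ 0.071  0.012 -0.011] 0.0712 [[-0.0936, -0.9956, 0.0001], [-0.9956, 0.0936, 0.0], [-0.0, -0.0001, -1.0]]
the job is handed in; nothing more can be done
```

View pics/w14c.png

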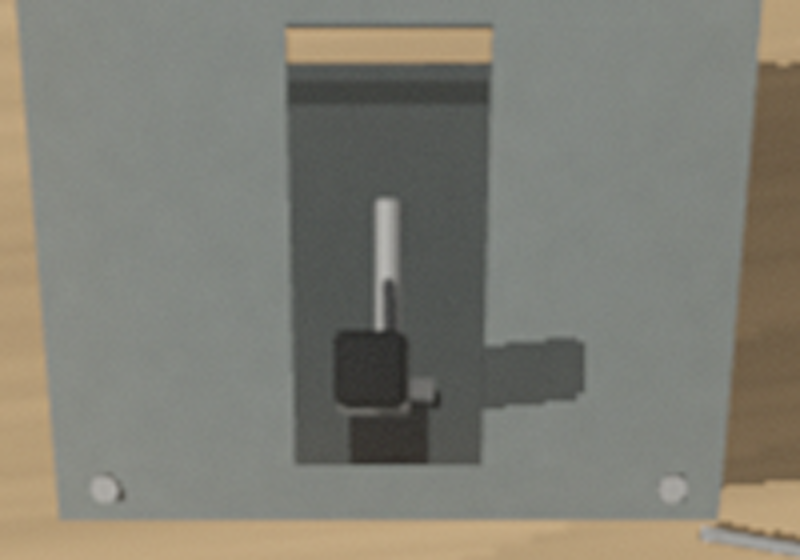

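The small mirror from the stand now hangs by its eye on the hook, behind the keeper, and I handed the job in at 24 s. No verdict was reported, so this rests on my own checks.

- **Method:** I felt for the hook with the mirror's foot and found the bar's top at about 149 mm. I then threaded the eye over the nose, slid it past the keeper to the block and lowered it onto the bar before letting go.
- **Forces:** the highest reading pressing on the hook was about 6–7 N, at the block, against the 20 N limit. I saw no sign of contact with the cabinet in the forces or pictures.
- **Final position:** the eye is at about x = -41 mm. The last two wrist pictures, taken right after each other, show the mirror at rest. The gripper is open and well clear.
- **Disagreement:** the handle hangs about 2–3 mm to one side at its top, a lean of roughly 2°. I estimate the eye itself is within about 2 mm of the bar's middle. The keeper springing back up behind the eye was not measured.
- **Other objects:** I kept clear of the can, screwdriver, parts box and the larger look-alike mirror. I did not measure their positions again at the end.

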